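Index the fettling table to the rough casting

TASK

Bring the dark casting that still carries its feeder stub round to the yellow tool rest: pull the red plunger handle up and twist it a quarter turn so that it stays out by itself, let go, and turn the rotary table, which has three black pegs for the hand. Then twist the plunger handle back so that its pin drops fully home and the table is locked there, with all three castings still standing in their nests and the tools on the bench left alone.

Things in the scene. Friction and masses are not known exactly. Their poses are not given: they have to be found in the camera images.
- fixture: Green 280 x 280 x 14 mm base of an indexing fixture bolted to the bench; never moves in a run. Origin: centre of its underside, on the rotary table's vertical axis, at bench height; z up. Bearings below are counted in its frame, counter-clockwise from above, from its +x. The plunger's green bracket (36 mm wide, 80 to 138 mm from the axis, arm top 96 mm above the bench) is at 60 degrees.
- table_disc (a joint): Turn of the rotary table (aluminium disc, 224 mm across, top 60 mm above the bench): rad, 0 at start, positive counter-clockwise from above, no stops. Three index holes 120 degrees apart: it locks at 0, +-2.094, +-4.189. Turns with 0.15 N m, stays where left. Three nests (dark cups 46 mm wide, rims 78 mm above the bench) 60 mm from the axis, at bearings 60, 180, 300 at start.
- plunger (a joint): Lift of the plunger's pin, m: 0 = home in an index hole (table locked), 0.010 = tip standing on the disc between holes, 0.016 = parked out, 0.021 = top stop. A spring pushes it down, 7 N at 0, 13 N at 0.016. The pin (10 mm, round tip, 12.4 mm hole, 97 mm from the axis) finds its hole if the table is within about 2.5 degrees; else nudge the table until it drops.
- tbar (a joint): Twist of the plunger's red T-handle about its vertical axis, rad, positive counter-clockwise from above, 0 at start, stops at +-1.6. Near 0 its cross pin lies in the slot of the brass collar and the plunger can go down. Lifted 0.017 m or more it turns freely, either way; let go at 0.6 rad or more, the cross pin rests on the collar and holds the plunger out. Below that lift it cannot be twisted.
- tbar_grip (a point): Centre of the red T-handle bar: 46 mm long (along this point's x), 12 mm thick (along its y, the way to pinch it), 18 mm high; 151 mm above the bench with the plunger home, 167 mm parked; 97 mm from the table's axis. At twist 0 the bar lies radially, parked it lies crosswise.
- peg0 (a point): Black upright peg of the rotary table, 14 mm thick, top 130 mm above the bench, 60 mm from the table's axis; this point is on the peg's axis, 105 mm above the bench. At the start at bearing 120 degrees; it goes round with the table.
- peg1 (a point): The same on the second peg, at bearing 240 degrees at the start.
- peg2 (a point): The same on the third peg, at bearing 0 at the start.
- rough_mid (a point): Casting with dark scale and a feeder stub with an orange band on top: a ball finial, 33 mm thick, 60 mm high with the stub, standing loose in a nest 14 mm deep, top 124 mm above the bench. Point on its axis, 20 mm above its foot. Starts in the nest at bearing 60 (below the plunger) or 300 degrees, so one step of 120 degrees, one way or the other, brings it to the tool rest.
- fin_a_mid (a point): Clean brass-coloured casting, the same without a stub, 40 mm high, in the other of these two nests. Point on its axis, 20 mm above its foot.
- fin_b_mid (a point): Clean brass-coloured casting that starts in the nest at the tool rest. Point on its axis, 20 mm above its foot.
- station (a point): Fixed point on the fixture, at the work station behind the yellow tool rest: 60 mm from the table's axis at bearing 180 degrees, 84 mm above the bench, where the middle of the rough casting has to come. The rest's plate lies 104 to 146 mm from the axis, 90 mm wide, top 101 mm above the bench.
- hammer: Hammer lying on the bench, a bystander. Origin near its middle, on the bench.
- wire_brush: Brush lying on the bench, a bystander.
- file: Flat file with a wooden handle, 300 mm, a bystander.
- cut_disc: Spare grinding disc, 115 mm, lying flat, a bystander.
- paint_can: Can, 66 mm wide and 120 mm high, a bystander.
Things that resemble listed ones, but are neither listed nor needed, are in the scene too. What is shaped like the part that bears fin_a_mid but blue is not meant.

How it is judged (in metres and radians):
On the way, in this order (a step that is already met when the one before it is completed fails the run):
1. the plunger is parked: pulled out, twisted, and staying out with the hand off (value of joint plunger above 0.0125 m and (value of joint tbar above 0.5 rad or value of joint tbar below -0.5 rad) and contact force between the fingers and anything else below 0.5 N), for 0.2 s.
2. with the plunger still out, the table is turned until the rough casting is within 15 mm of the work station (horizontal distance between rough_mid and station below 0.015 m and value of joint plunger above 0.0125 m), for 0.1 s.
At the end, for the whole second after the job is handed in: The plunger is home (within 3 mm) with its handle twisted back (within 0.3 rad), the table is still, the rough casting stands within 7 mm (horizontally) of the work station, and all three castings stand upright (within 0.15 rad) in their nests (value of joint plunger below 0.003 m and value of joint tbar between -0.3 and 0.3 rad and horizontal distance between rough_mid and station below 0.007 m and velocity of joint table_disc between -0.05 and 0.05 rad/s and height (world z) of rough_mid between 0.078 and 0.09 m and angle between each of rough_mid, fin_a_mid, fin_b_mid's own z axis and vertical below 0.15 rad and height (world z) of fin_a_mid between 0.078 and 0.09 m and height (world z) of fin_b_mid between 0.078 and 0.09 m); the robot touches nothing.
It fails at once if a casting is knocked over or lifted out of its nest ((height (world z) of rough_mid below 0.07 m or height (world z) of rough_mid above 0.095 m or angle between rough_mid's own z axis and vertical above 0.35 rad) or (height (world z) of fin_a_mid below 0.07 m or height (world z) of fin_a_mid above 0.095 m or angle between fin_a_mid's own z axis and vertical above 0.35 rad) or (height (world z) of fin_b_mid below 0.07 m or height (world z) of fin_b_mid above 0.095 m or angle between fin_b_mid's own z axis and vertical above 0.35 rad)).
It fails at once if a tool or the can on the bench is pushed more than 30 mm (distance of any of hammer, wire_brush, file, cut_disc, paint_can from where it was at the start of the episode above 0.03 m).
It also fails if it takes over 64 s, if anything falls off the work surface, if the arm or the gripper's body presses on something with over 40 N, if the wrist force passes 120 N, or if a joint passes its speed limit or range.

ROBOT

A 6-joint arm with a two-finger parallel gripper is mounted at the origin on the work surface. World frame = base frame: x ahead of the robot, y to its left, z up, the work surface at z = 0. Lengths are in m, angles in degrees, forces in N, time in s.
With the tool pointing down it reaches from about 0.3 to 0.75 m from the base axis. Payload 8.5 kg.
Tool frame: the origin (TCP) lies on the centre line of the jaws, within the pads' length; the fingertips stand 19 mm ahead of it and the grasp point (between the pads) is the TCP; z points along the fingers, x is the direction in which the jaws open and shut, and the axes are right-handed (so a half turn about z gives the same grasp; the last joint's range is limited). The gripper opens to 85 mm and grips with 20 to 120 N. Pads are 22 mm wide; open, the fingers measure 114 mm over their backs; the gripper's body (76 mm by 85 mm) begins 54 mm behind the grasp point. The pads swing forward as they close: fully open they stand 13 mm farther back than shut.
Start: joints at [62.836, 21.807, 74.336, -0, 83.858, -12.336], TCP at [0.141, 0.532, 0.25] pointing down, gripper open.
Joint ranges: [-178.18, 178.18], [-50.72, 133.34], [12.68, 142.11], [-81.47, 261.47], [9.98, 163.14], [-165.26, 165.26]. Speed limits (degrees/s): [136.94, 136.94, 180, 180, 180, 180].

INTERFACE

Orientations are given as a 3x3 rotation matrix whose columns are the frame's x, y, z axes.
In Python, from rig import env, cams, order gives the robot as it stands.
- The arm moves only by the tool step_arm, never from a script. Its argument "steps" is a list of rows, each an object with "xyz": the shift along the tool's x, y, z normalised to -1 to 1, where 1 is 0.04 m, a list of three; "turn": the turn, a rotation vector about the tool's x, y, z normalised to -1 to 1, where 1 is 0.08 rad, a list of three; "gripper": the gripper command: -1 is shut, 1 is fully open, values between are in proportion. A call has 1 to 20 rows; each row shifts and turns the commanded pose from where the row before left it, along the tool's axes as they then stand; what a row does not reach is not made up. A row lasts 1/12 s, in which the tool goes at most 41.7 mm and 7.16 degrees, less where a joint would pass 70% of its speed; a pose out of reach is approached as far as the arm can. A call with a number of a shift or a turn outside -1 to 1 is refused whole. A call with a gripper value outside its range is refused whole. The fingers move at their own pace and stop on an object; "squeeze" is the grip in N (left out, the last holds). Time passes only in rows, so rows that do not move let the fingers close. It gives the time, the measured TCP pose, the force and the opening at its end, in the units of the state.
- env.observe(): the state, without advancing time (a new reading comes with each control period).
- cams.get_image(name): name is "side" or "top" or "wrist"; returns (picture, depth): 480x640x3 uint8, red, green, blue; 480x640 float32, m along the optical axis (not along the pixel's ray), 0 where there is no reading.
- cams.camera_info(name): a dict with "fx", "fy", "cx", "cy" (pixels), "extrinsics" (4x4, takes a point from camera to world coordinates). Camera axes: x right, y down, z forward; pixel columns grow to the right and rows downward; lengths in m; the calibration is good to about 2 mm. A picture is of the moment at which its call begins: read the wrist's pose just before it. camera_info takes no time and is no camera call; for the wrist camera it gives the pose at the moment of the call.
- order.close_job(): hands the job in, once; it reports no verdict.
The state is a dict: "time_s": time; "q": joint angles; "qvel": joint speeds; "joint_efforts": joint torques, N m; "position": TCP position; "tool_rot": TCP orientation; "ft_force": force on the tool from outside, world axes, zero at the start; "wrist_torque": the same for the moment, N m; "grip_width": finger opening in m.
Only numpy, scipy, OpenCV 4.12 (cv2) and the standard library are available. Lean on these libraries where they do the work, as an engineer would, in place of code of your own. Each camera call takes 0.05 s, during which the arm holds its last target. There are 200 camera calls.

## Working session

There is one attempt and no reset: what is moved stays moved. The work goes in short steps, Python scripts to look and compute and a tool call to move; the robot and the scene stay as the last step left them, time stands still between calls to the robot, and variables do not carry over. Pictures are saved under pics/ and viewed, about 8 in all and at most 12, crops included, and the job is handed in when it is done.

Besides the shell and the picture viewer there is one more tool, called as name([rows], argument=value, ...), one row to a line, values as JSON. step_arm: Moves the arm, as the interface text tells. Scaled input: -1 to 1 covers 0.04 m each way for a shift and 0.08 rad each way for a turn. Its arguments: {"type":"object","properties":{"steps":{"type":"array"},"squeeze":{"type":"number"}},"required":["steps"]}

```bash
mkdir -p pics; ls; python3 - <<'E'
from rig import env,cams
import cv2,numpy as np
s=env.observe(); print(s)
for n in ("top","side"):
    im,d=cams.get_image(n); cv2.imwrite(f"pics/{n}0.png",im[:,:,::-1]); np.savez(f"pics/{n}0.npz",im=im,d=d,i=cams.camera_info(n))
    print(n,cams.camera_info(n))
E
```

```text
pics
{'time_s': 0.0, 'q': array([ 6.28343827e+01,  2.18416084e+01,  7.43869088e+01,  2.12001242e-03,
        8.38582549e+01, -1.23353648e+01]), 'qvel': array([-0.05144322, -0.12005492, -0.0621579 , -0.04483093,  0.08289044,
        0.04076855]), 'joint_efforts': array([-1.54144880e-03, -4.48451257e+01, -2.31279463e+01, -2.58845639e-04,
        4.75619177e-03, -9.93647404e-06]), 'position': array([0.14063621, 0.53142915, 0.24969328]), 'tool_rot': array([[ 2.55959531e-01,  9.66687227e-01, -7.24178105e-04],
       [ 9.66686378e-01, -2.55960303e-01, -1.33060298e-03],
       [-1.47163775e-03, -3.59472594e-04, -9.99998853e-01]]), 'ft_force': array([-0.08094776, -0.17708897,  0.780076  ]), 'wrist_torque': array([ 0.0321963 ,  0.07335986, -0.02167316]), 'grip_width': 0.08575933439347583}
top {'fx': 616.4673333072816, 'fy': 616.4673333072816, 'cx': 315.1463615610337, 'cy': 247.2926857202985, 'extrinsics': array([[-1.40425697e-03, -9.84014109e-01,  1.78084984e-01,
         2.32540319e-01],
       [-9.99990639e-01,  6.52939802e-04, -4.27740641e-03,
         2.32200459e-03],
       [ 4.09274949e-03, -1.78089323e-01, -9.84005814e-01,
         1.66795935e+00],
       [ 0.00000000e+00,  0.00000000e+00,  0.00000000e+00,
         1.00000000e+00]])}
side {'fx': 491.17483221180237, 'fy': 491.17483221180237, 'cx': 327.2708421782141, 'cy': 242.6852835985842, 'extrinsics': array([[ 8.35421482e-01, -3.93359016e-01,  3.83848449e-01,
         8.49843626e-02],
       [-5.49609790e-01, -5.98122097e-01,  5.83248692e-01,
        -6.52992813e-01],
       [ 1.62107644e-04, -6.98225352e-01, -7.15878015e-01,
         9.22431316e-01],
       [ 0.00000000e+00,  0.00000000e+00,  0.00000000e+00,
         1.00000000e+00]])}
```

View pics/top0.png

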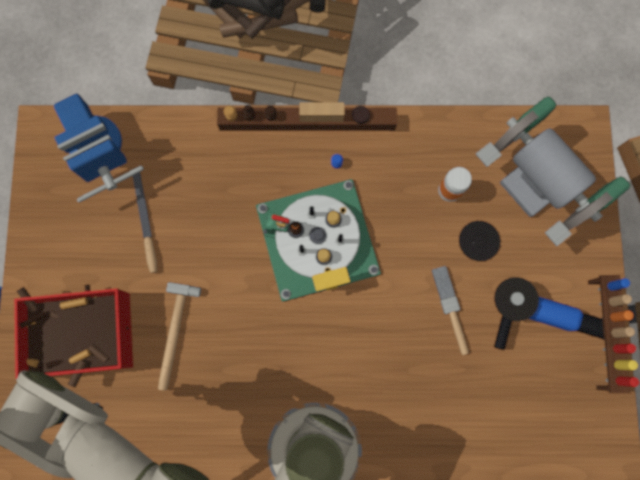

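View pics/side0.png

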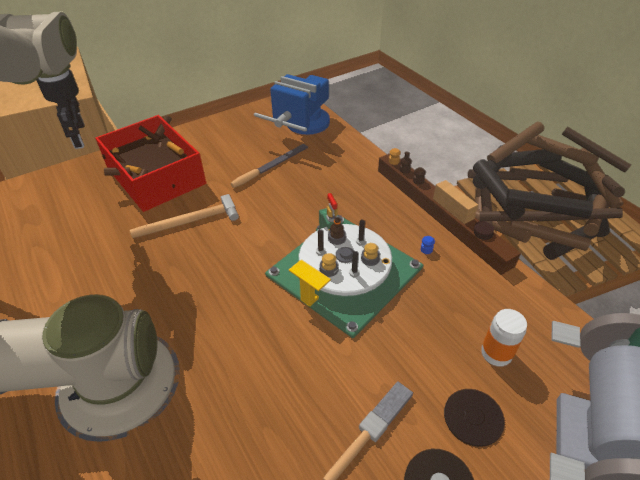

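The top view shows the rough casting at (296,228), by the red handle at (280,220), so it is at bearing 60. The rest is at (331,280), and the axis is near (318,236). The table therefore has to turn +120°. Next I'll measure the fixture pose.

```bash
cat > h.py <<'E'
import numpy as np,cv2
def cloud(d,I):
    v,u=np.mgrid[:480,:640]; E=I["extrinsics"]
    p=np.stack([(u-I["cx"])/I["fx"]*d,(v-I["cy"])/I["fy"]*d,d],-1)
    return p@E[:3,:3].T+E[:3,3]
def proj(P,I):
    E=I["extrinsics"]; p=(np.atleast_2d(P)-E[:3,3])@E[:3,:3]
    return np.c_[p[:,0]/p[:,2]*I["fx"]+I["cx"],p[:,1]/p[:,2]*I["fy"]+I["cy"]]
E
python3 - <<'E'
from h import *
for n in ("top","side"):
    z=np.load(f"pics/{n}0.npz",allow_pickle=True); im,d,I=z["im"],z["d"],z["i"].item()
    P=cloud(d,I); hsv=cv2.cvtColor(im,cv2.COLOR_RGB2HSV); H,S,V=hsv[...,0],hsv[...,1],hsv[...,2]
    near=(d>0)&(np.hypot(P[...,0]-.48,P[...,1])<.25)
    g=near&(H>60)&(H<95)&(S>80)&(P[...,2]<.035)&(P[...,2]>.003)
    print(n,"green",g.sum(),np.median(P[g][:,2]),cv2.minAreaRect(P[g][:,:2].astype(np.float32)*1000))
    w=near&(S<50)&(V>120)&(abs(P[...,2]-.06)<.008)
    print("disc",w.sum(),np.median(P[w][:,2]),cv2.minEnclosingCircle(P[w][:,:2].astype(np.float32)*1000))
    y=near&(H>20)&(H<32)&(S>180)&(V>150)&(abs(P[...,2]-.1)<.01); print("rest",y.sum(),P[y].mean(0),cv2.minAreaRect(P[y][:,:2].astype(np.float32)*1000))
    r=near&((H<6)|(H>174))&(S>150)&(P[...,2]>.12); print("red",r.sum(),P[r].mean(0) if r.any() else 0, cv2.minAreaRect(P[r][:,:2].astype(np.float32)*1000) if r.any() else 0, P[r][:,2].max() if r.any() else 0)
E
```

```text
top green 2732 0.012904667727838937 ((555.884521484375, -11.0303955078125), (273.6304931640625, 271.8507995605469), 15.495942115783691)
disc 3698 0.059088667336735345 ((555.8104858398438, -12.035377502441406), 112.33944702148438)
rest 0 [nan nan nan] ((0.0, 0.0), (0.0, 0.0), 0.0)
red 60 [0.57938857 0.08403618 0.1580235 ] ((580.3514404296875, 83.72567749023438), (39.08686828613281, 9.93508529663086), 74.3848648071289) 0.16366566180942677
side green 1478 0.014761149340713653 ((558.8978881835938, -10.486251831054688), (277.1533508300781, 275.99603271484375), 15.332980155944824)
disc 2976 0.06072008864913697 ((558.4051513671875, -10.307432174682617), 112.74826049804688)
rest 584 [ 0.43788214 -0.04458668  0.10152912] ((438.20269775390625, -41.95973205566406), (44.021427154541016, 90.54278564453125), 17.29558563232422)
red 78 [0.58078144 0.08010598 0.15795313] ((581.9517211914062, 82.10710144042969), (44.829795837402344, 10.258054733276367), 74.20126342773438) 0.164546281790508<stdin>:10: RuntimeWarning: Mean of empty slice.
  ret = um.true_divide(
```

Both cameras give the axis at about (0.557, -0.011) and yaw at about 15.2°. The red handle measured at (0.581, 0.082) agrees with that. I'll hover above the handle and turn the jaws to yaw -14.8°.

step_arm([
  {"xyz": [-0.445, 0.752, 0], "turn": [0, 0, 0], "gripper": 0.1},
  {"xyz": [-0.445, 0.752, 0], "turn": [0, 0, 0], "gripper": 0.1},
  {"xyz": [-0.445, 0.752, 0], "turn": [0, 0, 0], "gripper": 0.1},
  {"xyz": [-0.445, 0.752, 0], "turn": [0, 0, 0], "gripper": 0.1},
  {"xyz": [-0.445, 0.752, 0], "turn": [0, 0, 0], "gripper": 0.1},
  {"xyz": [-0.445, 0.752, 0], "turn": [0, 0, 0], "gripper": 0.1},
  {"xyz": [-0.445, 0.752, 0], "turn": [0, 0, 0], "gripper": 0.1},
  {"xyz": [-0.445, 0.752, 0], "turn": [0, 0, 0], "gripper": 0.1},
  {"xyz": [-0.445, 0.752, 0], "turn": [0, 0, 0], "gripper": 0.1},
  {"xyz": [-0.445, 0.752, 0], "turn": [0, 0, 0], "gripper": 0.1},
  {"xyz": [-0.445, 0.752, 0], "turn": [0, 0, 0], "gripper": 0.1},
  {"xyz": [-0.445, 0.752, 0], "turn": [0, 0, 0], "gripper": 0.1},
  {"xyz": [-0.445, 0.752, 0], "turn": [0, 0, 0], "gripper": 0.1},
  {"xyz": [-0.445, 0.752, 0], "turn": [0, 0, 0], "gripper": 0.1},
  {"xyz": [-0.445, 0.752, 0], "turn": [0, 0, 0], "gripper": 0.1},
  {"xyz": [-0.445, 0.752, 0], "turn": [0, 0, 0], "gripper": 0.1},
  {"xyz": [-0.445, 0.752, 0], "turn": [0, 0, 0], "gripper": 0.1},
  {"xyz": [-0.445, 0.752, 0], "turn": [0, 0, 0], "gripper": 0.1},
])

```text
time_s: 1.6
position: [0.583, 0.0819, 0.25]
tool_rot: [[0.256, 0.967, -0.001], [0.967, -0.256, 0.0], [-0.0, -0.001, -1.0]]
ft_force: [1.0, 0.7, -0.1]
grip_width: 0.0472
```

step_arm([
  {"xyz": [0, 0, 0], "turn": [0, 0, 0.98], "gripper": 0},
  {"xyz": [0, 0, 0], "turn": [0, 0, 0.98], "gripper": 0},
  {"xyz": [0, 0, 0], "turn": [0, 0, 0.98], "gripper": 0},
  {"xyz": [0, 0, 0], "turn": [0, 0, 0.98], "gripper": 0},
  {"xyz": [0, 0, 0], "turn": [0, 0, 0.98], "gripper": 0},
  {"xyz": [0, 0, 0], "turn": [0, 0, 0.98], "gripper": 0},
  {"xyz": [0, 0, 0], "turn": [0, 0, 0.98], "gripper": 0},
  {"xyz": [0, 0, 0], "turn": [0, 0, 0.98], "gripper": 0},
  {"xyz": [0, 0, 0], "turn": [0, 0, 0.98], "gripper": 0},
  {"xyz": [0, 0, 0], "turn": [0, 0, 0.98], "gripper": 0},
  {"xyz": [0, 0, 0], "turn": [0, 0, 0.98], "gripper": 0},
  {"xyz": [0, 0, 0], "turn": [0, 0, 0.98], "gripper": 0},
  {"xyz": [0, 0, 0], "turn": [0, 0, 0.98], "gripper": 0},
  {"xyz": [0, 0, 0], "turn": [0, 0, 0.98], "gripper": 0},
  {"xyz": [0, 0, 0], "turn": [0, 0, 0.98], "gripper": 0},
  {"xyz": [0, 0, 0], "turn": [0, 0, 0.98], "gripper": 0},
  {"xyz": [0, 0, 0], "turn": [0, 0, 0.98], "gripper": 0},
  {"xyz": [0, 0, 0], "turn": [0, 0, 0.98], "gripper": 0},
  {"xyz": [0, 0, 0], "turn": [0, 0, 0.98], "gripper": 0},
  {"xyz": [0, 0, 0], "turn": [0, 0, 0.98], "gripper": 0},
])

```text
time_s: 3.27
position: [0.582, 0.0834, 0.2499]
tool_rot: [[0.966, -0.257, -0.001], [-0.257, -0.966, 0.0], [-0.001, 0.0, -1.0]]
ft_force: [-0.2, 0.0, 0.5]
grip_width: 0.0428
```

```bash
cat > w.py <<'E'
import sys
from rig import env,cams
from h import *
n=sys.argv[1]
s=env.observe(); I=cams.camera_info("wrist"); im,d=cams.get_image("wrist"); cv2.imwrite(f"pics/{n}.png",im[:,:,::-1])
R=s["tool_rot"]; print(s["time_s"],s["position"],"yaw",np.degrees(np.arctan2(R[1,0],R[0,0])),R[:,2],s["grip_width"],s["ft_force"])
P=cloud(d,I); hsv=cv2.cvtColor(im,cv2.COLOR_RGB2HSV); H,S,V=[hsv[...,i] for i in range(3)]
r=(d>0)&((H<6)|(H>174))&(S>150)&(P[...,2]>.12)&(np.hypot(P[...,0]-.58,P[...,1]-.083)<.06)
top=r.copy()
if r.any(): top&=P[...,2]>np.percentile(P[r][:,2],90)-.004
if top.sum()>20: print("red top",top.sum(),np.median(P[top][:,2]),cv2.minAreaRect(P[top][:,:2].astype(np.float32)*1000))
w=(d>0)&(S<50)&(V>100)&(abs(P[...,2]-.06)<.004)&(np.hypot(P[...,0]-.557,P[...,1]+.011)<.13)
if w.sum()>50: print("disc",w.sum(),np.median(P[w][:,2]),cv2.minEnclosingCircle(P[w][:,:2].astype(np.float32)*1000))
np.savez(f"pics/{n}.npz",im=im,d=d,i=I)
E
python3 w.py w1
```

```text
3.2667 [0.58200785 0.08339058 0.24990717] yaw -14.89011292311107 [-9.73883528e-04  3.94150199e-05 -9.99999525e-01] 0.04279811148842798 [-0.2004814   0.04226643  0.47104097]
red top 1123 0.15964180688078256 ((583.1101684570312, 85.47250366210938), (44.87839126586914, 11.121487617492676), 75.53763580322266)
disc 20500 0.06011832410566928 ((558.5476684570312, -9.23419189453125), 112.0330581665039)
```

step_arm([
  {"xyz": [0, 0, 0.5], "turn": [0, 0, 0], "gripper": 0},
  {"xyz": [0, 0, 0.5], "turn": [0, 0, 0], "gripper": 0},
  {"xyz": [0, 0, 0.5], "turn": [0, 0, 0], "gripper": 0},
  {"xyz": [0, 0, 0.5], "turn": [0, 0, 0], "gripper": 0},
  {"xyz": [0, 0, 0.45], "turn": [0, 0, 0], "gripper": 0},
  {"xyz": [0, 0, 0], "turn": [0, 0, 0], "gripper": -0.5},
  {"xyz": [0, 0, 0], "turn": [0, 0, 0], "gripper": -1},
  {"xyz": [0, 0, 0], "turn": [0, 0, 0], "gripper": -1},
  {"xyz": [0, 0, 0], "turn": [0, 0, 0], "gripper": -1},
  {"xyz": [0, 0, 0], "turn": [0, 0, 0], "gripper": -1},
  {"xyz": [0, 0, 0], "turn": [0, 0, 0], "gripper": -1},
], squeeze=60)

```text
time_s: 4.23
position: [0.5824, 0.0833, 0.1528]
tool_rot: [[0.967, -0.253, 0.001], [-0.253, -0.967, -0.0], [0.001, -0.0, -1.0]]
ft_force: [0.9, 0.2, -4.3]
grip_width: 0.012
```

step_arm([
  {"xyz": [0, 0, -0.12], "turn": [0, 0, 0], "gripper": -1},
  {"xyz": [0, 0, -0.12], "turn": [0, 0, 0], "gripper": -1},
  {"xyz": [0, 0, -0.12], "turn": [0, 0, 0], "gripper": -1},
  {"xyz": [0, 0, -0.12], "turn": [0, 0, 0], "gripper": -1},
  {"xyz": [0, 0, 0], "turn": [0, 0, 0], "gripper": -1},
  {"xyz": [0, 0, 0], "turn": [0, 0, 0], "gripper": -1},
])

```text
time_s: 4.73
position: [0.5821, 0.0833, 0.1714]
tool_rot: [[0.967, -0.253, -0.0], [-0.253, -0.967, -0.0], [-0.0, 0.0, -1.0]]
ft_force: [5.3, -0.6, -15.4]
grip_width: 0.012
```

step_arm([
  {"xyz": [0, 0, 0], "turn": [0, 0, -0.5], "gripper": -1},
  {"xyz": [0, 0, 0], "turn": [0, 0, -0.8], "gripper": -1},
  {"xyz": [0, 0, 0], "turn": [0, 0, -0.8], "gripper": -1},
  {"xyz": [0, 0, 0], "turn": [0, 0, -0.8], "gripper": -1},
  {"xyz": [0, 0, 0], "turn": [0, 0, 0], "gripper": -1},
])

```text
time_s: 5.15
position: [0.5824, 0.0833, 0.1712]
tool_rot: [[1.0, -0.021, 0.0], [-0.021, -1.0, -0.0], [0.0, 0.0, -1.0]]
ft_force: [5.6, -0.6, -15.3]
grip_width: 0.0121
```

```bash
python3 -c "
from rig import env;s=env.observe();print(s['position'],s['ft_force'],s['wrist_torque'],s['grip_width'])"
```

```text
[0.58242034 0.08329091 0.17118192] [  5.59905507  -0.57733316 -15.30577803] [-0.12287682 -0.98478228 -0.02087015] 0.012093233662265375
```

step_arm([
  {"xyz": [0, 0, 0], "turn": [0, 0, -0.88], "gripper": -1},
  {"xyz": [0, 0, 0], "turn": [0, 0, -0.88], "gripper": -1},
  {"xyz": [0, 0, 0], "turn": [0, 0, -0.88], "gripper": -1},
  {"xyz": [0, 0, 0], "turn": [0, 0, -0.88], "gripper": -1},
  {"xyz": [0, 0, 0], "turn": [0, 0, -0.88], "gripper": -1},
  {"xyz": [0, 0, 0], "turn": [0, 0, -0.88], "gripper": -1},
  {"xyz": [0, 0, 0], "turn": [0, 0, -0.88], "gripper": -1},
  {"xyz": [0, 0, 0], "turn": [0, 0, -0.88], "gripper": -1},
  {"xyz": [0, 0, 0], "turn": [0, 0, -0.88], "gripper": -1},
  {"xyz": [0, 0, 0], "turn": [0, 0, -0.88], "gripper": -1},
  {"xyz": [0, 0, 0], "turn": [0, 0, -0.88], "gripper": -1},
  {"xyz": [0, 0, 0], "turn": [0, 0, -0.88], "gripper": -1},
  {"xyz": [0, 0, 0], "turn": [0, 0, -0.88], "gripper": -1},
  {"xyz": [0, 0, 0], "turn": [0, 0, -0.88], "gripper": -1},
  {"xyz": [0, 0, 0], "turn": [0, 0, -0.88], "gripper": -1},
  {"xyz": [0, 0, 0], "turn": [0, 0, -0.88], "gripper": -1},
  {"xyz": [0, 0, 0], "turn": [0, 0, -0.88], "gripper": -1},
  {"xyz": [0, 0, 0], "turn": [0, 0, -0.88], "gripper": -1},
  {"xyz": [0, 0, 0], "turn": [0, 0, 0], "gripper": -1},
])

```text
time_s: 6.73
position: [0.5836, 0.084, 0.1716]
tool_rot: [[0.318, 0.948, 0.004], [0.948, -0.318, 0.002], [0.003, 0.003, -1.0]]
ft_force: [11.7, 3.9, -14.9]
grip_width: 0.0126
```

```bash
python3 -c "
from rig import env;s=env.observe();print(s['position'],s['ft_force'],s['wrist_torque'],s['grip_width'])"
```

```text
[0.5836422  0.08404427 0.17162443] [ 11.68433634   3.87747501 -14.92618153] [ 0.53084235 -1.87912819 -0.00568363] 0.012552408287289634
```

step_arm([
  {"xyz": [0, 0, 0.05], "turn": [0, 0, 0], "gripper": -1},
  {"xyz": [0, 0, 0.03], "turn": [0, 0, 0], "gripper": -1},
  {"xyz": [0, 0, 0], "turn": [0, 0, 0], "gripper": -1},
  {"xyz": [0, 0, 0], "turn": [0, 0, 0], "gripper": -0.5},
  {"xyz": [0, 0, 0], "turn": [0, 0, 0], "gripper": -0.1},
  {"xyz": [0, 0, 0], "turn": [0, 0, 0], "gripper": -0.1},
  {"xyz": [0, 0, 0], "turn": [0, 0, 0], "gripper": -0.1},
  {"xyz": [0, 0, -0.4], "turn": [0, 0, 0], "gripper": -0.1},
  {"xyz": [0, 0, -0.8], "turn": [0, 0, 0], "gripper": -0.1},
  {"xyz": [0, 0, -0.8], "turn": [0, 0, 0], "gripper": -0.1},
])

```text
time_s: 7.57
position: [0.5816, 0.0833, 0.2491]
tool_rot: [[0.322, 0.947, -0.002], [0.947, -0.322, 0.0], [-0.001, -0.002, -1.0]]
ft_force: [-0.4, -0.1, 1.7]
grip_width: 0.0384
```

```bash
python3 w.py w2
```

```text
7.5667 [0.58156695 0.08333905 0.24912856] yaw 71.22715608531303 [-2.16843265e-03  8.53096921e-05 -9.99997645e-01] 0.03836030589988526 [-0.36025176 -0.13322896  1.70564302]
red top 1218 0.17523233623572904 ((582.4383544921875, 84.9295654296875), (11.20967960357666, 44.585838317871094), 70.90081024169922)
disc 29025 0.06010785412800085 ((559.0693969726562, -9.660200119018555), 111.91398620605469)
```

step_arm([
  {"xyz": [-0.78, 0.06, 0], "turn": [0, 0, 0], "gripper": -0.2},
  {"xyz": [-0.78, 0.06, 0], "turn": [0, 0, 0], "gripper": -0.2},
  {"xyz": [-0.78, 0.06, 0], "turn": [0, 0, 0], "gripper": -0.2},
  {"xyz": [-0.78, 0.06, 0], "turn": [0, 0, 0], "gripper": -0.2},
  {"xyz": [-0.78, 0.06, 0], "turn": [0, 0, 0], "gripper": -0.2},
])

```text
time_s: 8.03
position: [0.5426, -0.0694, 0.2488]
tool_rot: [[0.322, 0.947, 0.001], [0.947, -0.322, -0.0], [-0.0, 0.001, -1.0]]
ft_force: [-0.4, 0.3, 0.0]
grip_width: 0.0346
```

step_arm([
  {"xyz": [0, 0, 0], "turn": [0, 0, 0.988], "gripper": -0.2},
  {"xyz": [0, 0, 0], "turn": [0, 0, 0.988], "gripper": -0.2},
  {"xyz": [0, 0, 0], "turn": [0, 0, 0.988], "gripper": -0.2},
  {"xyz": [0, 0, 0], "turn": [0, 0, 0.988], "gripper": -0.2},
  {"xyz": [0, 0, 0], "turn": [0, 0, 0.988], "gripper": -0.2},
  {"xyz": [0, 0, 0], "turn": [0, 0, 0.988], "gripper": -0.2},
  {"xyz": [0, 0, 0], "turn": [0, 0, 0.988], "gripper": -0.2},
  {"xyz": [0, 0, 0], "turn": [0, 0, 0.988], "gripper": -0.2},
  {"xyz": [0, 0, 0], "turn": [0, 0, 0.988], "gripper": -0.2},
  {"xyz": [0, 0, 0], "turn": [0, 0, 0.988], "gripper": -0.2},
  {"xyz": [0, 0, 0], "turn": [0, 0, 0.988], "gripper": -0.2},
  {"xyz": [0, 0, 0], "turn": [0, 0, 0.988], "gripper": -0.2},
  {"xyz": [0, 0, 0], "turn": [0, 0, 0.988], "gripper": -0.2},
  {"xyz": [0, 0, 0], "turn": [0, 0, 0.988], "gripper": -0.2},
  {"xyz": [0, 0, 0], "turn": [0, 0, 0.988], "gripper": -0.2},
  {"xyz": [0, 0, 0], "turn": [0, 0, 0.988], "gripper": -0.2},
  {"xyz": [0, 0, 0], "turn": [0, 0, 0.988], "gripper": -0.2},
  {"xyz": [0, 0, 0], "turn": [0, 0, 0.988], "gripper": -0.2},
  {"xyz": [0, 0, 0], "turn": [0, 0, 0.988], "gripper": -0.2},
])

```text
time_s: 9.62
position: [0.5432, -0.0682, 0.2487]
tool_rot: [[0.966, -0.259, 0.001], [-0.259, -0.966, -0.0], [0.001, 0.0, -1.0]]
ft_force: [0.4, -0.1, 0.8]
grip_width: 0.0339
```

```bash
python3 w.py w3; cat > pegs.py <<'E'
import sys
from h import *
z=np.load(f"pics/{sys.argv[1]}.npz",allow_pickle=True); im,d,I=z["im"],z["d"],z["i"].item()
P=cloud(d,I); V=im.max(-1)
m=((d>0)&(V<90)&(abs(P[...,2]-.129)<.006)&(np.hypot(P[...,0]-.558,P[...,1]+.0102)<.08)).astype(np.uint8)
n,l,st,c=cv2.connectedComponentsWithStats(m)
for k in range(1,n):
    if st[k,4]>40:
        q=P[l==k]; b=q[:,:2].mean(0); v=b-[.558,-.0102]; print(st[k,4],c[k],q.mean(0),"r",np.hypot(*v),"brg",np.degrees(np.arctan2(v[1],v[0]))%360-15.3, cv2.minEnclosingCircle(q[:,:2].astype(np.float32)*1000))
E
python3 pegs.py w3
```

```text
9.6167 [ 0.54318893 -0.06816759  0.24867906] yaw -15.038591679626014 [ 5.17393628e-04 -2.08187254e-04 -9.99999844e-01] 0.03385674157275036 [ 0.40459548 -0.07727491  0.79153562]
disc 39740 0.06015545146288229 ((558.5370483398438, -9.210315704345703), 112.02228546142578)
455 [324.92967033  47.08571429] [0.57389242 0.04927876 0.1241727 ] r 0.0615653428051999 brg 59.74033130193446 ((573.9442138671875, 49.304439544677734), 7.567777156829834)
350 [246.21428571  99.61428571] [0.51718528 0.0321765  0.12951425] r 0.05883544388552921 brg 118.62449365569647 ((516.8331298828125, 32.50580978393555), 6.5499491691589355)
366 [405.24043716  97.89344262] [0.61554082 0.00680455 0.12943309] r 0.06000083904169047 brg 1.163541120863389 ((616.04345703125, 6.9548563957214355), 6.73067569732666)
274 [327.35766423 230.95255474] [ 0.54455141 -0.06590282  0.12928044] r 0.05730330691705014 brg 241.1265742000889 ((543.9746704101562, -66.75611114501953), 6.660328388214111)
```

View pics/w3.png

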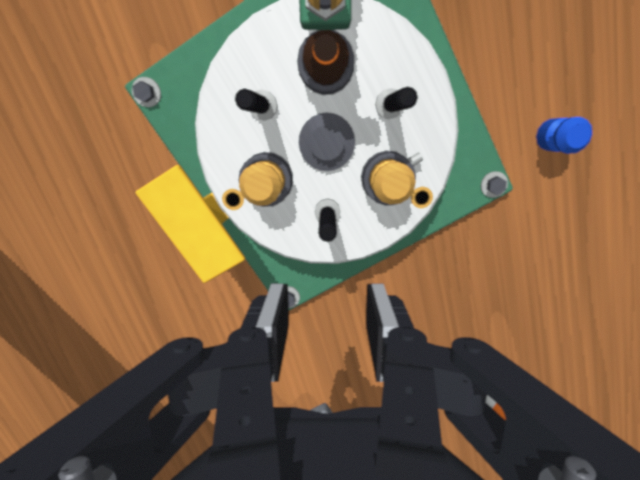

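The wrist view shows the three black pegs at (254,100), (400,99) and (328,222), with the jaws centred on peg1 at bearing 240. The rough casting is at (325,60), and both clean castings are upright. I'll descend and pinch peg1 tangentially.

step_arm([
  {"xyz": [0, 0, 0.64], "turn": [0, 0, 0], "gripper": -0.2},
  {"xyz": [0, 0, 0.64], "turn": [0, 0, 0], "gripper": -0.2},
  {"xyz": [0, 0, 0.64], "turn": [0, 0, 0], "gripper": -0.2},
  {"xyz": [0, 0, 0.64], "turn": [0, 0, 0], "gripper": -0.2},
  {"xyz": [0, 0, 0.64], "turn": [0, 0, 0], "gripper": -0.2},
  {"xyz": [0, 0, 0], "turn": [0, 0, 0], "gripper": -0.5},
  {"xyz": [0, 0, 0], "turn": [0, 0, 0], "gripper": -0.8},
  {"xyz": [0, 0, 0], "turn": [0, 0, 0], "gripper": -0.8},
  {"xyz": [0, 0, 0], "turn": [0, 0, 0], "gripper": -0.8},
  {"xyz": [0, 0, 0], "turn": [0, 0, 0], "gripper": -0.8},
], squeeze=25)

```text
time_s: 10.5
position: [0.5429, -0.0681, 0.12]
tool_rot: [[0.967, -0.255, -0.001], [-0.255, -0.967, 0.0], [-0.001, -0.0, -1.0]]
ft_force: [1.6, -0.3, -21.9]
grip_width: 0.0131
```

step_arm([
  {"xyz": [0.052, -0.001, 0], "turn": [0, 0, -0.436], "gripper": -0.8},
  {"xyz": [0.1046, -0.0037, 0], "turn": [0, 0, -0.8727], "gripper": -0.8},
  {"xyz": [0.1046, -0.0037, 0], "turn": [0, 0, -0.8727], "gripper": -0.8},
  {"xyz": [0.1046, -0.0037, 0], "turn": [0, 0, -0.8727], "gripper": -0.8},
  {"xyz": [0.1046, -0.0037, 0], "turn": [0, 0, -0.8727], "gripper": -0.8},
  {"xyz": [0.1046, -0.0037, 0], "turn": [0, 0, -0.8727], "gripper": -0.8},
  {"xyz": [0.1046, -0.0037, 0], "turn": [0, 0, -0.8727], "gripper": -0.8},
  {"xyz": [0.1046, -0.0037, 0], "turn": [0, 0, -0.8727], "gripper": -0.8},
  {"xyz": [0.1046, -0.0037, 0], "turn": [0, 0, -0.8727], "gripper": -0.8},
  {"xyz": [0.1046, -0.0037, 0], "turn": [0, 0, -0.8727], "gripper": -0.8},
])

```text
time_s: 11.33
position: [0.5819, -0.0656, 0.12]
tool_rot: [[0.918, 0.397, -0.002], [0.397, -0.918, -0.0], [-0.002, -0.0, -1.0]]
ft_force: [0.1, -3.8, -20.3]
grip_width: 0.0125
```

step_arm([
  {"xyz": [0.1046, -0.0037, 0], "turn": [0, 0, -0.8727], "gripper": -0.8},
  {"xyz": [0.1046, -0.0037, 0], "turn": [0, 0, -0.8727], "gripper": -0.8},
  {"xyz": [0.1046, -0.0037, 0], "turn": [0, 0, -0.8727], "gripper": -0.8},
  {"xyz": [0.1046, -0.0037, 0], "turn": [0, 0, -0.8727], "gripper": -0.8},
  {"xyz": [0.1046, -0.0037, 0], "turn": [0, 0, -0.8727], "gripper": -0.8},
  {"xyz": [0.1046, -0.0037, 0], "turn": [0, 0, -0.8727], "gripper": -0.8},
  {"xyz": [0.1046, -0.0037, 0], "turn": [0, 0, -0.8727], "gripper": -0.8},
  {"xyz": [0.1046, -0.0037, 0], "turn": [0, 0, -0.8727], "gripper": -0.8},
  {"xyz": [0.1046, -0.0037, 0], "turn": [0, 0, -0.8727], "gripper": -0.8},
  {"xyz": [0.1046, -0.0037, 0], "turn": [0, 0, -0.8727], "gripper": -0.8},
  {"xyz": [0.1046, -0.0037, 0], "turn": [0, 0, -0.8727], "gripper": -0.8},
  {"xyz": [0.1046, -0.0037, 0], "turn": [0, 0, -0.8727], "gripper": -0.8},
  {"xyz": [0.1046, -0.0037, 0], "turn": [0, 0, -0.8727], "gripper": -0.8},
  {"xyz": [0.1046, -0.0037, 0], "turn": [0, 0, -0.8727], "gripper": -0.8},
  {"xyz": [0.1046, -0.0037, 0], "turn": [0, 0, -0.8727], "gripper": -0.8},
  {"xyz": [0.1046, -0.0037, 0], "turn": [0, 0, -0.8727], "gripper": -0.8},
  {"xyz": [0.1046, -0.0037, 0], "turn": [0, 0, -0.8727], "gripper": -0.8},
  {"xyz": [0.1046, -0.0037, 0], "turn": [0, 0, -0.8727], "gripper": -0.8},
  {"xyz": [0.1046, -0.0037, 0], "turn": [0, 0, -0.8727], "gripper": -0.8},
  {"xyz": [0.1046, -0.0037, 0], "turn": [0, 0, -0.8727], "gripper": -0.8},
])

```text
time_s: 13.0
position: [0.6185, 0.0039, 0.12]
tool_rot: [[-0.231, 0.973, 0.004], [0.973, 0.231, 0.001], [-0.0, 0.004, -1.0]]
ft_force: [10.7, 2.6, -24.0]
grip_width: 0.013
```

step_arm([
  {"xyz": [0.052, -0.001, 0], "turn": [0, 0, -0.436], "gripper": -0.8},
  {"xyz": [0, 0, 0], "turn": [0, 0, 0], "gripper": -0.8},
  {"xyz": [0, 0, 0], "turn": [0, 0, 0], "gripper": -0.8},
  {"xyz": [0, 0, 0], "turn": [0, 0, 0], "gripper": -0.8},
])

```text
time_s: 13.33
position: [0.6178, 0.0067, 0.12]
tool_rot: [[-0.262, 0.965, 0.003], [0.965, 0.262, 0.002], [0.001, 0.004, -1.0]]
ft_force: [11.1, 5.8, -24.0]
grip_width: 0.0127
```

step_arm([
  {"xyz": [0, 0, 0], "turn": [0, 0, 0], "gripper": -0.4},
  {"xyz": [0, 0, 0], "turn": [0, 0, 0], "gripper": -0.2},
  {"xyz": [0, 0, 0], "turn": [0, 0, 0], "gripper": -0.2},
  {"xyz": [0, 0, -0.4], "turn": [0, 0, 0], "gripper": -0.2},
  {"xyz": [0, 0, -0.7], "turn": [0, 0, 0], "gripper": -0.2},
  {"xyz": [0, 0, -0.7], "turn": [0, 0, 0], "gripper": -0.2},
  {"xyz": [0, 0, -0.7], "turn": [0, 0, 0], "gripper": -0.2},
  {"xyz": [0, 0, -0.7], "turn": [0, 0, 0], "gripper": -0.2},
  {"xyz": [0, 0, 0], "turn": [0, 0, 0], "gripper": -0.2},
])

```text
time_s: 14.08
position: [0.618, 0.0052, 0.256]
tool_rot: [[-0.262, 0.965, 0.013], [0.965, 0.262, -0.003], [-0.006, 0.011, -1.0]]
ft_force: [0.9, 0.5, 0.2]
grip_width: 0.0343
```

```bash
python3 w.py w4;python3 pegs.py w4
```

```text
14.0833 [0.61801034 0.00516011 0.25600651] yaw 105.18578374921148 [ 0.01250318 -0.00252905 -0.99991863] 0.034348159582365125 [0.88758103 0.53592941 0.15834407]
red top 1362 0.17517752118181096 ((582.7821044921875, 83.93110656738281), (11.901479721069336, 44.93818283081055), 72.76388549804688)
disc 38642 0.06015217031978656 ((559.0645141601562, -9.580872535705566), 112.06353759765625)
399 [331.20300752  46.31077694] [ 0.50025263 -0.02505744  0.12428426] r 0.05962802861813001 brg 179.12832700743596 ((500.2779846191406, -25.0928955078125), 7.377630710601807)
347 [253.18731988  97.08069164] [ 0.54329517 -0.06624095  0.12947442] r 0.05793807018044358 brg 239.99735519189494 ((543.4608764648438, -66.83606719970703), 6.650681972503662)
351 [408.58119658  98.10541311] [0.51730327 0.03208114 0.12956187] r 0.05868491281537571 brg 118.6061049797516 ((517.0737915039062, 32.680870056152344), 6.783856391906738)
246 [329.93902439 226.67073171] [0.61544998 0.00566686 0.12932014] r 0.05960081317279996 brg 0.13939041727723023 ((616.3383178710938, 5.638219356536865), 6.556026935577393)
```

View pics/w4.png

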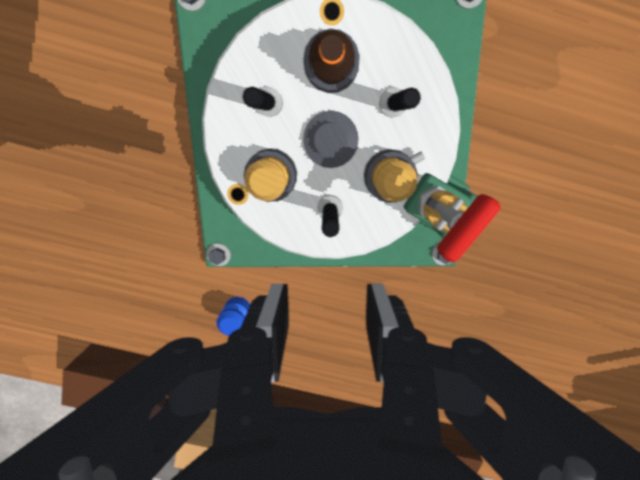

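The rough casting is now at the yellow-rest side, at (331,55), and all three castings are upright. The pegs put the table about 0.7° short of 120°, which is inside the 2.5° capture range, and the red handle is still parked. Next is back to the handle.

step_arm([
  {"xyz": [0.706, -0.117, 0], "turn": [0, 0, 0], "gripper": -0.1},
  {"xyz": [0.706, -0.117, 0], "turn": [0, 0, 0], "gripper": -0.1},
  {"xyz": [0.706, -0.117, 0], "turn": [0, 0, 0], "gripper": -0.1},
  {"xyz": [0, 0, 0], "turn": [0, 0, 0.925], "gripper": -0.1},
  {"xyz": [0, 0, 0], "turn": [0, 0, 0.925], "gripper": -0.1},
  {"xyz": [0, 0, 0], "turn": [0, 0, 0.925], "gripper": -0.1},
  {"xyz": [0, 0, 0], "turn": [0, 0, 0.925], "gripper": -0.1},
  {"xyz": [0, 0, 0], "turn": [0, 0, 0.925], "gripper": -0.1},
  {"xyz": [0, 0, 0], "turn": [0, 0, 0.925], "gripper": -0.1},
  {"xyz": [0, 0, 0], "turn": [0, 0, 0.925], "gripper": -0.1},
  {"xyz": [0, 0, 0], "turn": [0, 0, 0.925], "gripper": -0.1},
  {"xyz": [0, 0, 0], "turn": [0, 0, 0], "gripper": -0.1},
  {"xyz": [0, 0, 0], "turn": [0, 0, 0], "gripper": -0.1},
])

```text
time_s: 15.22
position: [0.5806, 0.0835, 0.2482]
tool_rot: [[0.319, 0.948, -0.0], [0.948, -0.319, -0.0], [-0.0, -0.0, -1.0]]
ft_force: [0.6, 0.0, -1.2]
grip_width: 0.0384
```

```bash
python3 w.py w5
```

```text
15.2167 [0.58055783 0.08352958 0.24823517] yaw 71.38791297941067 [-2.10376540e-04 -6.88076268e-05 -9.99999976e-01] 0.03836512406124054 [ 0.64839126  0.01178287 -1.19279463]
red top 1216 0.175225377800088 ((582.50732421875, 85.00154113769531), (11.1887788772583, 44.4966926574707), 72.06380462646484)
disc 28991 0.060087149186862976 ((559.0653686523438, -9.563068389892578), 112.05355072021484)
```

step_arm([
  {"xyz": [0.01, 0.028, 0.495], "turn": [0, 0, 0], "gripper": -0.1},
  {"xyz": [0, 0, 0.495], "turn": [0, 0, 0], "gripper": -0.1},
  {"xyz": [0, 0, 0.495], "turn": [0, 0, 0], "gripper": -0.1},
  {"xyz": [0, 0, 0.495], "turn": [0, 0, 0], "gripper": -0.1},
  {"xyz": [0, 0, 0], "turn": [0, 0, 0], "gripper": -0.5},
  {"xyz": [0, 0, 0], "turn": [0, 0, 0], "gripper": -1},
  {"xyz": [0, 0, 0], "turn": [0, 0, 0], "gripper": -1},
  {"xyz": [0, 0, 0], "turn": [0, 0, 0], "gripper": -1},
  {"xyz": [0, 0, 0], "turn": [0, 0, 0], "gripper": -1},
  {"xyz": [0, 0, 0], "turn": [0, 0, 0], "gripper": -1},
], squeeze=60)

```text
time_s: 16.1
position: [0.582, 0.0847, 0.1691]
tool_rot: [[0.32, 0.947, -0.0], [0.947, -0.32, 0.002], [0.002, -0.001, -1.0]]
ft_force: [3.0, 5.3, -10.8]
grip_width: 0.0122
```

step_arm([
  {"xyz": [0, 0, -0.04], "turn": [0, 0, 0], "gripper": -1},
  {"xyz": [0, 0, -0.04], "turn": [0, 0, 0], "gripper": -1},
  {"xyz": [0, 0, 0], "turn": [0, 0, 0], "gripper": -1},
  {"xyz": [0, 0, 0], "turn": [0, 0, 0], "gripper": -1},
])

```text
time_s: 16.43
position: [0.5819, 0.0847, 0.1719]
tool_rot: [[0.32, 0.947, -0.001], [0.947, -0.32, 0.002], [0.002, -0.001, -1.0]]
ft_force: [3.0, 5.3, -15.4]
grip_width: 0.0123
```

step_arm([
  {"xyz": [0, 0, 0], "turn": [0, 0, 0.94], "gripper": -1},
  {"xyz": [0, 0, 0], "turn": [0, 0, 0.94], "gripper": -1},
  {"xyz": [0, 0, 0], "turn": [0, 0, 0.94], "gripper": -1},
  {"xyz": [0, 0, 0], "turn": [0, 0, 0.94], "gripper": -1},
  {"xyz": [0, 0, 0], "turn": [0, 0, 0.94], "gripper": -1},
  {"xyz": [0, 0, 0], "turn": [0, 0, 0.94], "gripper": -1},
  {"xyz": [0, 0, 0], "turn": [0, 0, 0.94], "gripper": -1},
  {"xyz": [0, 0, 0], "turn": [0, 0, 0.94], "gripper": -1},
  {"xyz": [0, 0, 0], "turn": [0, 0, 0.94], "gripper": -1},
  {"xyz": [0, 0, 0], "turn": [0, 0, 0.94], "gripper": -1},
  {"xyz": [0, 0, 0], "turn": [0, 0, 0.94], "gripper": -1},
  {"xyz": [0, 0, 0], "turn": [0, 0, 0.94], "gripper": -1},
  {"xyz": [0, 0, 0], "turn": [0, 0, 0.94], "gripper": -1},
  {"xyz": [0, 0, 0], "turn": [0, 0, 0.94], "gripper": -1},
  {"xyz": [0, 0, 0], "turn": [0, 0, 0.94], "gripper": -1},
  {"xyz": [0, 0, 0], "turn": [0, 0, 0.94], "gripper": -1},
  {"xyz": [0, 0, 0], "turn": [0, 0, 0.94], "gripper": -1},
  {"xyz": [0, 0, 0], "turn": [0, 0, 0.94], "gripper": -1},
  {"xyz": [0, 0, 0], "turn": [0, 0, 0.94], "gripper": -1},
  {"xyz": [0, 0, 0], "turn": [0, 0, 0.94], "gripper": -1},
])

```text
time_s: 18.1
position: [0.5825, 0.0851, 0.172]
tool_rot: [[0.966, -0.259, 0.001], [-0.259, -0.966, 0.003], [0.0, -0.003, -1.0]]
ft_force: [7.1, 8.2, -15.3]
grip_width: 0.0122
```

step_arm([
  {"xyz": [0, 0, 0], "turn": [0, 0, 0], "gripper": -1},
  {"xyz": [0, 0, 0.09], "turn": [0, 0, 0], "gripper": -1},
  {"xyz": [0, 0, 0.09], "turn": [0, 0, 0], "gripper": -1},
  {"xyz": [0, 0, 0], "turn": [0, 0, 0], "gripper": -1},
])

```text
time_s: 18.43
position: [0.5825, 0.0851, 0.1647]
tool_rot: [[0.967, -0.256, 0.001], [-0.256, -0.967, 0.003], [0.0, -0.003, -1.0]]
ft_force: [6.8, 7.8, -12.6]
grip_width: 0.0124
```

The spring is still pulling on the hand below the collar level, so the cross pin is in its slot. I'll lower it the rest of the way.

step_arm([
  {"xyz": [0, 0, 0.08], "turn": [0, 0, 0], "gripper": -1},
  {"xyz": [0, 0, 0.08], "turn": [0, 0, 0], "gripper": -1},
  {"xyz": [0, 0, 0.08], "turn": [0, 0, 0], "gripper": -1},
  {"xyz": [0, 0, 0.05], "turn": [0, 0, 0], "gripper": -1},
  {"xyz": [0, 0, 0], "turn": [0, 0, 0], "gripper": -1},
  {"xyz": [0, 0, 0], "turn": [0, 0, 0], "gripper": -1},
])

```text
time_s: 18.93
position: [0.5826, 0.0851, 0.154]
tool_rot: [[0.967, -0.256, 0.002], [-0.256, -0.967, 0.003], [0.001, -0.003, -1.0]]
ft_force: [4.4, 7.1, -9.8]
grip_width: 0.0119
```

step_arm([
  {"xyz": [0, 0, 0], "turn": [0, 0, 0], "gripper": -0.5},
  {"xyz": [0, 0, 0], "turn": [0, 0, 0], "gripper": -0.1},
  {"xyz": [0, 0, 0], "turn": [0, 0, 0], "gripper": -0.1},
  {"xyz": [0, 0, 0], "turn": [0, 0, 0], "gripper": -0.1},
  {"xyz": [0, 0, -0.4], "turn": [0, 0, 0], "gripper": -0.1},
  {"xyz": [0, 0, -0.7], "turn": [0, 0, 0], "gripper": -0.1},
  {"xyz": [0, 0, -0.7], "turn": [0, 0, 0], "gripper": -0.1},
  {"xyz": [0, 0, -0.7], "turn": [0, 0, 0], "gripper": -0.1},
  {"xyz": [0, 0.8, 0], "turn": [0, 0, 0], "gripper": -0.1},
  {"xyz": [0, 0.8, 0], "turn": [0, 0, 0], "gripper": -0.1},
  {"xyz": [0, 0.8, 0], "turn": [0, 0, 0], "gripper": -0.1},
  {"xyz": [0, 0.8, 0], "turn": [0, 0, 0], "gripper": -0.1},
  {"xyz": [0, 0, 0], "turn": [0, 0, 0], "gripper": -0.1},
  {"xyz": [0, 0, 0], "turn": [0, 0, 0], "gripper": -0.1},
])

```text
time_s: 20.1
position: [0.5488, -0.0414, 0.2541]
tool_rot: [[0.966, -0.26, 0.001], [-0.26, -0.966, -0.0], [0.001, 0.0, -1.0]]
ft_force: [-0.5, -0.1, -0.7]
grip_width: 0.0382
```

```bash
python3 w.py w6;python3 pegs.py w6
```

```text
20.1 [ 0.54878289 -0.04139698  0.25408757] yaw -15.0581268951395 [ 6.84811864e-04 -2.00597715e-04 -9.99999745e-01] 0.03817121170598536 [-0.48374657 -0.09610748 -0.69881665]
red top 1231 0.1596575718068451 ((581.2037963867188, 77.60060119628906), (31.444143295288086, 11.233734130859375), 75.41036987304688)
disc 35379 0.0601442136065134 ((558.4999389648438, -9.236178398132324), 112.06092834472656)
306 [253.27124183 141.46732026] [0.51781956 0.03324146 0.12947693] r 0.059174554684590375 brg 117.46675581685001 ((517.429443359375, 33.20985794067383), 6.358932971954346)
315 [403.32380952 141.50793651] [0.61564708 0.00687896 0.12943632] r 0.06012384754502688 brg 1.2028468751465233 ((616.1032104492188, 6.52756929397583), 6.566804885864258)
259 [258.27413127 225.44401544] [ 0.50115296 -0.0247695   0.12420596] r 0.05868438264876405 brg 179.07509594044006 ((500.5644836425781, -24.93035888671875), 7.553828716278076)
249 [328.47791165 263.437751  ] [ 0.54396775 -0.06543241  0.12917677] r 0.05698704765526724 brg 240.44512172410532 ((543.6432495117188, -66.29019165039062), 6.756353855133057)
```

View pics/w6.png

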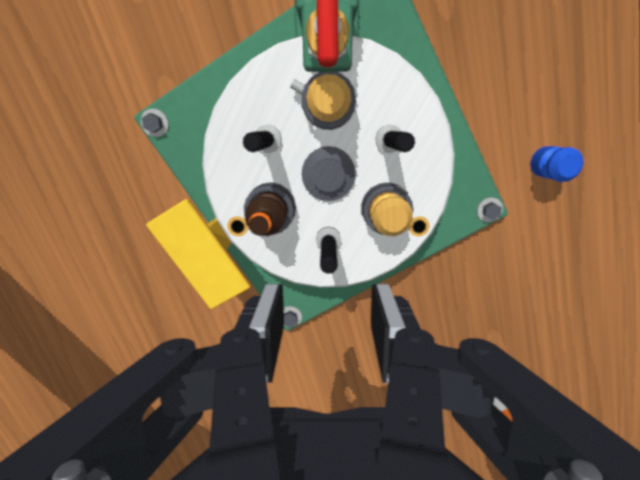

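The handle top is back at 0.1597 m, as at the start, and the bar lies radially. The rough casting is at the rest, at (266,212), and all castings stand upright, so I'm handing the job in.

```bash
python3 -c "
from rig import order;print(order.close_job())"
```

```text
the job is handed in; nothing more can be done
None
```

The rough casting is at the tool rest and the table is locked there. I handed the job in at about 20 s of the 64 s allowed; handing in gives no verdict.

**What I did:** I pulled the plunger handle up, twisted it about 86° counter-clockwise and let go, and it stayed parked. I then pinched peg1 and turned the table about 120° counter-clockwise. Finally I re-gripped the handle, twisted it back and lowered the pin into its hole, then let go and moved the arm clear.

**Last checks, from the wrist camera:**
- **Plunger:** the handle top is at 0.1597 m, against 0.1596 m at the start, so the pin is home. The bar lies radially, within about 1° of where it started.
- **Rough casting:** it is about 60 mm from the axis at bearing 180°, within about 1 mm of the station point.
- **Castings:** all three look upright in their nests.
- **Robot:** nothing is in contact with the hand, and the force reading is below 1 N.

**Disagreements and gaps:**
- **Camera offsets:** the cameras differed by 2–3 mm on the fixture's position, about their stated calibration error.
- **Table turn:** before locking, the table was about 0.7° short of 120°, which is within the pin's capture range.
- **Bench tools:** I didn't re-photograph them after the moves. The hand only went low over the fixture.

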